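Shut the vacuum valve and snap the cover onto the filter holder

ROBOT

A 6-joint arm with a two-finger parallel gripper is mounted at the origin on the work surface. World frame = base frame: x ahead of the robot, y to its left, z up, the work surface at z = 0. Lengths are in m, angles in rad, forces in N, time in s.
With the tool pointing down it reaches from about 0.275 to 0.825 m from the base axis. Payload 4.9 kg.
Tool frame: the origin (TCP) lies midway between the tips of the shut fingers; the grasp point (between the pads) lies 19 mm behind it (grip_point_offset is the distance from the TCP to the grasp point, in m); z points along the fingers, x is the direction in which the jaws open and shut, and the axes are right-handed (so a half turn about z gives the same grasp; the last joint's range is limited). The gripper opens to 85 mm and grips with 20 to 120 N. Pads are 22 mm wide; open, the fingers measure 114 mm over their backs; the gripper's body (76 mm by 85 mm) begins 54 mm behind the grasp point. The pads swing forward as they close: fully open they stand 13 mm farther back than shut.
Start: joints at [1.208, 0.326, -0.193, 1.052, 0, 1.437], TCP at [0.125, 0.536, 0.231] pointing down, gripper open.
Joint ranges: [-2.65, 2.65], [-0.97, 1.79], [-1.3, 1.35], [-1.93, 2.1], [-1.47, 1.37], [-3.14, 3.14]. Speed limits (rad/s): [2.57, 2.57, 3.14, 3.14, 3.14, 3.14].

INTERFACE

Orientations are given as a rotation vector (axis times angle).
In Python, from cell import * gives the robot as it stands. Calls block until the motion is done:
- movep(position, orientation): joint-space move of the TCP to a pose.
- move_l(position, velocity=0.15, rot=None, until_force=None): straight line of the TCP; rot=None keeps the orientation; velocity is the mean speed in m/s. With until_force (N) it stops when the force on the tool has changed by that much, and returns True; else False.
- set_joints(angles): joint-space move.
- let_go() and grab(newtons=None): open the fingers fully, or close them until they stop; newtons is the grip in N (None keeps the last).
- sleep(seconds).
- ik(position, orientation): joint angles nearest the present ones, or None.
- get_state(): the state.
- grab_frame(name): name is "scene" or "top" or "wrist"; returns a dict with "img" (480x640x3 uint8, red, green, blue), "fx", "fy", "cx", "cy" (pixels), "cam_to_world" (4x4, takes a point from camera to world coordinates); the wrist camera has in their place "T_tool_cam" (4x4, takes a point from camera to tool coordinates, whose origin is the TCP and whose axes are the tool frame's). Camera axes: x right, y down, z forward; pixel columns grow to the right and rows downward; lengths in m; the calibration is good to about 2 mm. A picture is of the moment at which its call begins: read the wrist's pose just before it. There is no depth.
A pose or a line that the arm cannot do raises MotionError and nothing moves.
- sign_off(): hands the job in, once; it reports no verdict.
Trained networks look in the newest picture that a camera, given by its name, has taken for a name from the list of things; names that differ only in an ending like _2 or _b are one class to them, and where a whole thing is asked for, a point or a joint stands for the part that bears it (a point fixed in the world has none). Each returns a list of dicts, best first, with "score" (0 to 1); they miss things now and then, are a little off and sometimes report something else, mostly with a low value. They report only what shows in the picture. A call takes as long as a camera call. They do not tell look-alikes from the thing itself.
- spot_in(camera, name): "centre" ([column, row] in pixels, amid what is visible of it).
- silhouettes(camera, name): "mask" (480x640 bool, what is visible of it) and "centre" ([column, row] in pixels, amid what is visible of it).
- tip_of(camera, name): "centre" ([column, row] in pixels: a listed point, or the origin of a listed thing).
The state is a dict: "clock": time; "q": joint angles; "joint_velocities": joint speeds; "tau": joint torques, N m; "position": TCP position; "eef_rot": TCP orientation; "contact_force": force on the tool from outside, world axes, zero at the start; "wrist_torque": the same for the moment, N m; "finger_gap": opening from 0.0 (shut) to 1.0 (fully open).
Only numpy, scipy, OpenCV 4.12 (cv2) and the standard library are available. Lean on these libraries where they do the work, as an engineer would, in place of code of your own. Each camera call takes 0.05 s, during which the arm holds its last target. There are 200 camera calls.

TASK

First shut the push-and-turn vacuum valve: press its sprung knob down, turn it clockwise (seen from above) as far as it goes, and let it spring back up. Then put the clip-on cover into the filter holder and press it down until it snaps fully home under both clips. Finish with the gripper still on the cover, pressing it down firmly (about 10 N): do not let go at the end, and do not knock the glassware over.

Things in the scene. Friction and masses are not known exactly. Their poses are not given: they have to be found in the camera images.
- valve: Vacuum valve fixed to the bench: steel foot 76 x 76 x 12 mm, round grey housing of diameter 68 mm up to 40 mm above the bench, brass pipe stub reaching 60 mm out along its +x. The black sprung knob stands on top: a disc of diameter 42 mm (51 to 59 mm above the bench) with an upright bar grip on it. Origin: centre of the underside, on the knob's axis; z up.
- valve_grip (a point): On the knob's axis at the height to grip, 80 mm above the bench when up. The bar grip is 40 mm long, 14 mm thick, from 59 to 91 mm above the bench. The frame turns with the knob: bar along x, flat sides facing +y and -y, z up. When the valve is open, the bar lies along the valve's own x; a white line on top marks its -x end.
- valve_press (a joint): How far the knob is pressed down, m: 0 up, 0.009 fully down. A spring pushes it up with 4.5 N at the top, 10 N fully down. The knob can turn only while it is more than 6.5 mm down; between the two ends of the turn it stays down by itself, and springs up again only at an end.
- valve_turn (a joint): Turn of the knob, rad, clockwise seen from above: 0 open (start), 1.3 shut, at its stop, where it springs up when let go (within about 0.05 of the stop). It turns easily (0.02 N m).
- cover: Clip-on cover, grey plastic, round, about 160 g, loose, standing on the bench. Origin: centre of the underside of its boss; z up. From there up: boss of diameter 36 mm, 10 mm high, foot tapered; disc from 10 to 24 mm, diameter 68 mm below, widening over 12.5 mm to 80 mm; round grip of diameter 30 mm from 24 to 58 mm. Fits at any yaw.
- holder: Filter holder fixed to the bench: aluminium block 94 mm (x) by 150 mm (y), 30 mm high; in the middle of its top a chamfered round hole, diameter 39 mm, 16 mm deep, for the cover's boss, and a sprung roller clip beside it at +y and at -y. Origin: centre of the underside; z up.
- holder_seat (a point): Centre of the hole's mouth, level with the block's top, 30 mm above the bench; axes as the holder's. With the cover home, its disc lies on the block's top and its origin is 10 mm below this point (20 mm above the bench), the disc 1 mm clear below the rollers.
- clip_left (a joint): Outward movement of the +y clip, m: 0 at rest, up to 0.009. Steel roller of diameter 12 mm lying along x, axis 42 mm out from the hole's axis and 51 mm above the bench, before a black block 32 mm long (45 to 58 mm out, 32 to 56 mm above the bench). The two rollers leave 72 mm between them; the cover's disc pushes each out 4 mm.
- clip_right (a joint): The same for the -y clip. As the cover goes down it meets the rollers with its origin some 38 mm above the bench; pressing it on takes up to about 12 N in all; from about 29 mm the clips spring back over the disc: the force drops, and they pull the cover down to 20 mm, home on solid metal.
- dish: Bystander: low round glass dish, diameter 60 mm, 14 mm high. Origin: centre of its underside, as for the other bystanders.
- vial: Bystander: amber glass vial with a black cap, diameter 26 mm, 50 mm high.
- beaker: Bystander: glass beaker, diameter 52 mm, 65 mm high.
- reagent: Bystander: amber reagent bottle, diameter 64 mm, 150 mm high, at the back.
- flask: Bystander: conical glass flask, diameter 82 mm, 124 mm high, at the back.
There are look-alikes about, which are no part of the job. Leave any blue or pink look-alike of the valve alone.

How it is judged:
On the way, in this order (a step that is already met when the one before it is completed fails the run):
1. the valve's knob is turned to its shut stop and has sprung back up (value of joint valve_turn above 1.18 rad and value of joint valve_press below 0.002 m), for 0.2 s.
2. the cover is home in the holder, both clips closed over it (z of cover in the frame of holder_seat below -0.008 m and horizontal distance between cover and holder_seat below 0.004 m and angle between cover's own z axis and vertical below 0.06 rad and value of joint each of clip_left, clip_right below 0.0015 m), for 0.1 s.
At the end, for the whole second after the job is handed in: Knob up (under 2 mm down) at its shut stop (over 1.18 rad); cover home (origin over 8 mm below the seat point, within 4 mm of its axis, tilt under 0.06 rad), both clips closed (under 1.5 mm out), the gripper on it and pressing it onto the holder with over 4 N (all of step 1 and all of step 2 and contact force between cover and holder above 4 N and contact force between any of the fingers, the arm and cover above 1 N); the arm keeps its last pose, push and grip.
It fails at once if a piece of glassware is knocked over (angle between any of dish, vial, beaker, reagent, flask's own z axis and vertical above 0.6 rad).
It also fails if it takes over 58 s, if anything falls off the work surface, if the arm or the gripper's body presses on something with over 40 N, if the wrist force passes 120 N, or if a joint passes its speed limit or range.

## Working session

There is one attempt and no reset: what is moved stays moved. The work goes in short steps, each a Python script; the robot and the scene stay as the last script left them, time stands still between calls to the robot, and variables do not carry over. Pictures are saved under pics/ and viewed, on a budget of 10 in all, crops included, one or two more only if the job needs it, and the job is handed in when it is done.

```bash
mkdir -p pics; ls; cat > h.py <<'E'
from cell import *
import numpy as np, cv2
from scipy.spatial.transform import Rotation as R
def ray(f,px,T=None):
    M=np.array(f["cam_to_world"]) if T is None else T
    d=M[:3,:3]@np.array([(px[0]-f["cx"])/f["fx"],(px[1]-f["cy"])/f["fy"],1])
    return M[:3,3],d
def at_z(f,px,z,T=None):
    o,d=ray(f,px,T); return o+d*(z-o[2])/d[2]
def tool_T():
    s=get_state(); T=np.eye(4); T[:3,:3]=R.from_rotvec(s["eef_rot"]).as_matrix(); T[:3,3]=s["position"]; return T
def save(img,name): cv2.imwrite("pics/"+name,cv2.cvtColor(np.ascontiguousarray(img),cv2.COLOR_RGB2BGR))
def down(a): # tool z down, tool x along world angle a
    x=np.array([np.cos(a),np.sin(a),0]); z=np.array([0,0,-1.]); return R.from_matrix(np.c_[x,np.cross(z,x),z]).as_rotvec()
E
python3 - <<'E'
from h import *
s=get_state(); print(s["clock"],s["position"],s["eef_rot"])
H={"valve":0.,"valve_grip":.08,"cover":0.,"holder":0,"holder_seat":.03,"dish":0,"vial":0,"beaker":0,"reagent":0,"flask":0}
for c in("top","scene"):
    f=grab_frame(c); save(f["img"],c+"1.png"); print(c,np.round(f["cam_to_world"],2).tolist())
    for n in H:
        print(n,[(np.round(d["centre"]).tolist(),round(d["score"],2),np.round(at_z(f,d["centre"],H[n])[:2],3).tolist()) for d in tip_of(c,n)])
E
```

```text
pics
0.0 [0.12449936 0.53511277 0.23049981] [ 2.45976612e+00  1.95282081e+00 -2.34918264e-03]
top [[0.01, -0.99, 0.11, 0.47], [-1.0, -0.01, -0.0, 0.03], [0.01, -0.11, -0.99, 1.15], [0.0, 0.0, 0.0, 1.0]]
valve [([149.0, 273.0], 0.98, [0.505, 0.414]), ([329.0, 344.0], 0.89, [0.346, -0.004]), ([211.0, 271.0], 0.88, [0.511, 0.27]), ([200.0, 339.0], 0.88, [0.354, 0.291]), ([182.0, 214.0], 0.85, [0.645, 0.343]), ([445.0, 251.0], 0.54, [0.561, -0.276])]
valve_grip [([172.0, 208.0], 0.8, [0.644, 0.342]), ([328.0, 346.0], 0.8, [0.349, -0.0]), ([194.0, 346.0], 0.74, [0.347, 0.286]), ([137.0, 271.0], 0.64, [0.507, 0.414]), ([197.0, 269.0], 0.49, [0.512, 0.284])]
cover [([323.0, 254.0], 0.74, [0.553, 0.009])]
holder [([447.0, 253.0], 0.84, [0.556, -0.279])]
holder_seat [([447.0, 253.0], 0.67, [0.554, -0.271]), ([197.0, 265.0], 0.15, [0.522, 0.297])]
dish [([261.0, 328.0], 0.94, [0.38, 0.151])]
vial [([268.0, 212.0], 0.65, [0.651, 0.14])]
beaker [([388.0, 220.0], 0.69, [0.634, -0.143])]
reagent [([278.0, 156.0], 0.82, [0.785, 0.118]), ([271.0, 211.0], 0.39, [0.652, 0.134]), ([199.0, 270.0], 0.19,
[... 358 characters left out ...]
6.0, 338.0], 0.82, [0.646, 0.355]), ([350.0, 179.0], 0.81, [0.36, -0.001]), ([421.0, 270.0], 0.73, [0.51, 0.275]), ([455.0, 230.0], 0.63, [0.363, 0.286])]
cover [([304.0, 247.0], 0.58, [0.555, 0.003]), ([216.0, 191.0], 0.48, [0.54, -0.307]), ([327.0, 306.0], 0.36, [0.656, 0.142])]
holder [([218.0, 198.0], 0.86, [0.558, -0.281])]
holder_seat [([216.0, 191.0], 0.7, [0.562, -0.278]), ([305.0, 248.0], 0.2, [0.577, 0.022])]
dish [([392.0, 228.0], 0.55, [0.369, 0.141])]
vial [([326.0, 306.0], 0.69, [0.657, 0.141])]
beaker [([237.0, 245.0], 0.63, [0.646, -0.13])]
reagent []
flask [([213.0, 302.0], 0.98, [0.795, -0.06]), ([234.0, 242.0], 0.4, [0.644, -0.142]), ([415.0, 292.0], 0.32, [0.509, 0.278])]
```

View pics/top1.png

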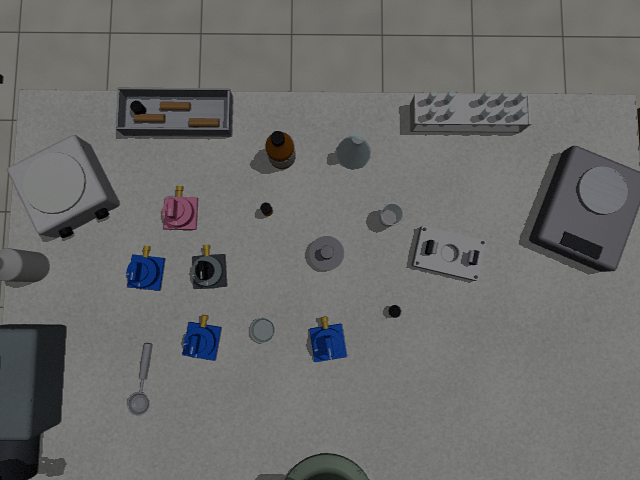

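View pics/scene1.png

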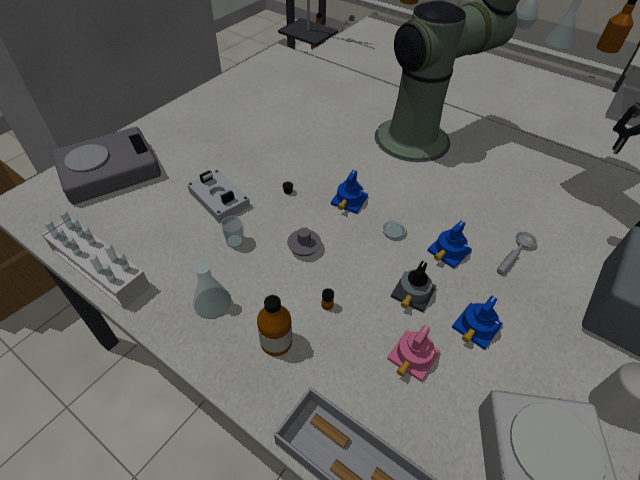

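Candidates for the valve in the top view are blue ones at (145,272), (201,340) and (327,342), a pink one at (180,213), and one grey housing with a black knob at (208,270). The grey one fits the description and sits at about (0.51, 0.275). The cover is at (325,253) and the holder at (450,252). The other black caps at (395,311) and (266,210) are vials. I'll move above the grey valve for a close crop.

```bash
python3 - <<'E'
from h import *
for a in (0,np.pi/2,-np.pi/2,np.pi):
    q=ik([0.51,.278,.2],down(a)); print(a,None if q is None else np.round(q,2))
movep([0.47,.278,.26],down(np.pi/2))
T=tool_T(); f=grab_frame("wrist"); Tc=np.array(f["T_tool_cam"]); W=T@Tc
print(np.round(Tc,3).tolist(),f["fx"],get_state()["clock"])
save(f["img"],"w1.png")
for n,z in(("valve",0),("valve_grip",.08)):
    print(n,[(np.round(d["centre"]).tolist(),round(d["score"],2),np.round(at_z(f,d["centre"],z,W)[:2],4).tolist()) for d in tip_of("wrist",n)])
E
```

```text
0 [ 0.37  0.4  -0.16  1.01  0.    1.94]
1.5707963267948966 [ 0.37  0.4  -0.16  1.01  0.    0.37]
-1.5707963267948966 [ 0.37  0.4  -0.16  1.01  0.   -2.77]
3.141592653589793 [ 0.37  0.4  -0.16  1.01  0.   -1.2 ]
[[1.0, -0.0, 0.0, -0.0], [-0.0, 0.964, 0.265, -0.068], [-0.0, -0.265, 0.964, -0.143], [0.0, 0.0, 0.0, 1.0]] 427.75716190957695 2.7417
valve [([312.0, 229.0], 0.86, [0.5123, 0.2746]), ([461.0, 222.0], 0.8, [0.5056, 0.4198]), ([379.0, 352.0], 0.76, [0.648, 0.3455]), ([324.0, 53.0], 0.61, [0.352, 0.2854]), ([42.0, 268.0], 0.53, [0.5534, 0.0042]), ([169.0, 87.0], 0.42, [0.3805, 0.1466])]
valve_grip [([495.0, 253.0], 0.89, [0.5104, 0.4207]), ([392.0, 402.0], 0.89, [0.6479, 0.3455]), ([312.0, 252.0], 0.67, [0.5095, 0.2749]), ([329.0, 42.0], 0.63, [0.3548, 0.2874])]
```

View pics/w1.png

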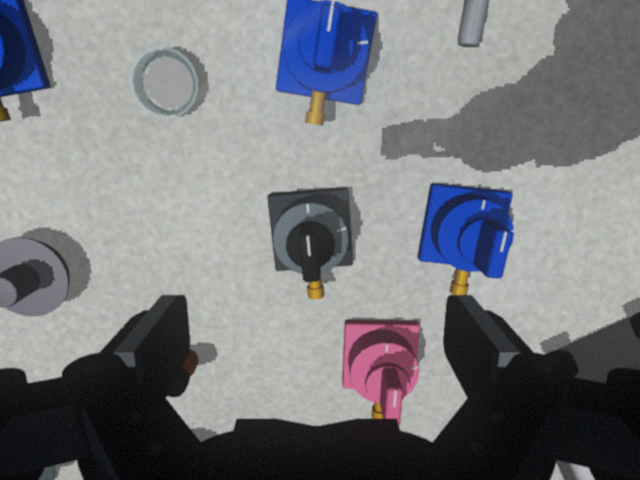

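The centre crop shows the grey valve with its black knob at (312,240), its white line at (308,245), and its brass stub at (316,290). The choice is confirmed. Its jaw space is clear, so next I compute the yaw and grip the bar.

```bash
cat >> h.py <<'E'
E
python3 - <<'E'
from h import *
T=tool_T(); f=grab_frame("wrist"); W=T@np.array(f["T_tool_cam"])
P=[at_z(f,p,.012,W)[:2] for p in((269,194),(350,187),(355,266),(276,270))]
print(np.round(P,4).tolist(),"c",np.mean(P,0))
e=(P[2]-P[1]+P[3]-P[0]); g=(P[1]-P[0]+P[2]-P[3]); ya=np.arctan2(e[1],e[0]); yb=np.arctan2(g[1],g[0])-np.pi/2
s=at_z(f,(316,294),.025,W)[:2]-np.mean(P,0)
hsv=cv2.cvtColor(f["img"],cv2.COLOR_RGB2HSV)[215:275,295:325]
m=(hsv[...,2]>150)&(hsv[...,1]<60); ys,xs=np.nonzero(m); print(len(xs))
w=np.array([at_z(f,(x+295,y+215),.091,W)[:2] for x,y in zip(xs,ys)])
if len(xs)>5:
    v=np.linalg.svd(w-w.mean(0))[2][0]; print("line",w.mean(0),np.arctan(v[1]/v[0]))
print("yaw",ya,yb,"stub",np.arctan2(s[1],s[0]))
for d in silhouettes("wrist","valve_press"): print(d["centre"],d["score"],d["mask"].sum())
E
```

```text
[[0.4756, 0.235], [0.4689, 0.31], [0.5463, 0.3166], [0.5506, 0.2398]] c [0.51034727 0.27535109]
51
line [0.50576538 0.27041843] -0.32020109144685727
yaw 0.07437734363200565 0.07189835550361567 stub 0.05704307257331013
[326.2, 39.3] 0.96 2901
[307.8, 245.4] 0.92 2074
[390.5, 386.1] 0.65 1810
[486.5, 243.9] 0.63 2427
```

```bash
python3 - <<'E'
from h import *
c=[.5105,.275]; a=.07+np.pi/2; Z=.064
movep([*c,.15],down(a)); move_l([*c,Z],.12,rot=down(a)); print(get_state()["contact_force"])
grab(50); s=get_state(); print(s["finger_gap"],s["position"],s["contact_force"],s["wrist_torque"])
move_l([*c,Z-.0088],.03); s=get_state(); print(s["position"],s["contact_force"],s["finger_gap"],s["clock"])
E
```

```text
[-0.02690084 -0.372686   -0.73764532]
0.15373348458614886 [0.51060047 0.27368279 0.06421695] [-0.73323301 -6.05421308  4.2524534 ] [-1.06417223  0.0579367   0.01310908]
[0.51066926 0.27369775 0.05596364] [-1.72808049 -6.02589197  8.27004779] 0.15347459550046638 5.4417
```

```bash
python3 - <<'E'
from h import *
c=[.5105,.2737]; a=.07+np.pi/2; z=.064-.0103
def p():
    s=get_state(); print(np.round(s["position"],4),np.round(s["contact_force"],1),np.round(s["wrist_torque"],2),round(s["finger_gap"],3),round(s["clock"],2), np.round(s["q"][5],3))
move_l([*c,z],.03); p()
for k in (.3,.65,1.0,1.3,1.36):
    move_l([*c,z],.06,rot=down(a-k)); p()
E
```

```text
[0.5107 0.2736 0.0553] [-3.8 -2.8 13.5] [-0.67  0.8  -0.09] 0.156 5.69 0.295
[0.5108 0.2739 0.0553] [-3.8 -2.5 12.9] [-0.43  0.72 -0.06] 0.154 6.14 0.595
[0.511  0.2743 0.0553] [-3.2 -1.6 11.2] [-0.28  0.61 -0.07] 0.15 6.64 0.945
[0.5113 0.2746 0.0553] [-1.9 -0.  11. ] [-0.06  0.51 -0.03] 0.15 7.14 1.295
[0.5116 0.2747 0.0554] [-1.1  0.1 10.2] [-0.1   0.25  0.18] 0.15 7.59 1.594
[0.5117 0.2747 0.0554] [-1.2 -0.2  9.7] [-0.3   0.21  1.06] 0.153 7.84 1.652
```

The torque rises at 1.36, so the knob is at its stop. I'll raise it while still gripped, let go, and check from above.

```bash
python3 - <<'E'
from h import *
def p():
    s=get_state(); print(np.round(s["position"],4),np.round(s["contact_force"],1),np.round(s["wrist_torque"],2),round(s["finger_gap"],3),round(s["clock"],2))
x,y,_=get_state()["position"]
move_l([x,y,.064],.05); p()
let_go(); p(); move_l([x,y,.15],.2)
movep([.46,.2,.26],down(np.pi/2))
T=tool_T(); f=grab_frame("wrist"); W=T@np.array(f["T_tool_cam"]); save(f["img"],"w2.png")
for n,z in(("cover",0),("valve_grip",.08),("holder_seat",.03)):
    print(n,[(np.round(d["centre"]).tolist(),round(d["score"],2),np.round(at_z(f,d["centre"],z,W)[:2],4).tolist()) for d in tip_of("wrist",n)])
for d in silhouettes("wrist","cover"): print(d["centre"],d["score"],d["mask"].sum())
p()
E
```

```text
[0.5115 0.2749 0.0641] [-1.2 -1.   4.5] [-0.29  0.37  0.99] 0.154 8.2
[0.5117 0.2747 0.064 ] [-0.7 -0.2  0.1] [0.02 0.01 0.04] 0.997 8.89
cover [([122.0, 278.0], 0.6, [0.5533, 0.0047])]
valve_grip [([593.0, 266.0], 0.97, [0.511, 0.4213]), ([441.0, 57.0], 0.64, [0.3547, 0.2873]), ([31.0, 50.0], 0.62, [0.35, 0.0004]), ([411.0, 265.0], 0.56, [0.5098, 0.2757])]
holder_seat []
[109.0, 283.8] 0.73 5085
[0.4599 0.2001 0.2595] [ 0.3 -0.2  0.5] [-0.03 -0.02 -0.06] 0.998 10.98
```

View pics/w2.png

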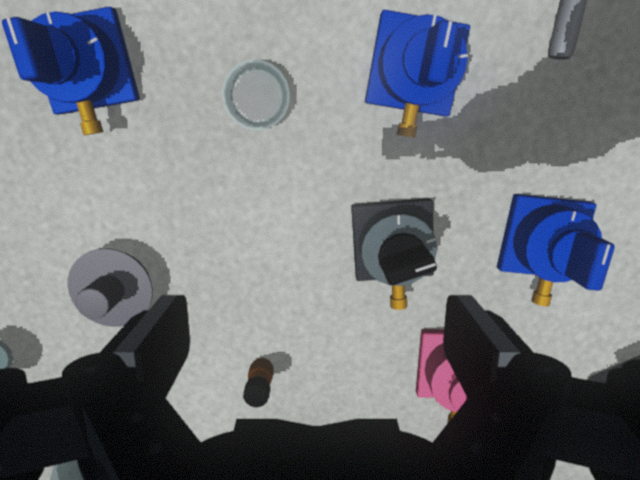

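The white line now points right, at about (426,267), and its low end has turned some 75° clockwise. The knob is shut and up, with zero force left. Next I measure the holder and cover from close by.

```bash
python3 - <<'E'
from h import *
for n,pos in(("holder",[.50,-.275,.26]),("cover",[.49,.005,.24])):
    movep(pos,down(np.pi/2) if n=="cover" else down(np.pi/2-.15))
    T=tool_T(); f=grab_frame("wrist"); W=T@np.array(f["T_tool_cam"]); save(f["img"],"w_%s.png"%n); np.savez("%s.npz"%n,W=W,img=f["img"],k=[f["fx"],f["fy"],f["cx"],f["cy"]])
    for m,z in((("holder_seat",.03),("holder",0)) if n=="holder" else (("cover",0),)):
        print(m,[(np.round(d["centre"]).tolist(),round(d["score"],2),np.round(at_z(f,d["centre"],z,W)[:2],4).tolist()) for d in tip_of("wrist",m)])
    for d in silhouettes("wrist",n)[:2]:
        c=max(cv2.findContours(d["mask"].astype(np.uint8),cv2.RETR_EXTERNAL,2)[0],key=cv2.contourArea)[:,0]
        print(n,"sil",d["centre"],d["score"],d["mask"].sum())
        if n=="holder":
            r=cv2.minAreaRect(np.array([at_z(f,p,.03,W)[:2] for p in c],np.float32)); print(r,cv2.boxPoints(r).tolist())
        else:
            r=cv2.fitEllipse(np.array([at_z(f,p,.024,W)[:2]*1000 for p in c],np.float32)); print(r)
print(get_state()["clock"])
A=[cv2.imread("pics/w_%s.png"%n) for n in("holder","cover")]
cv2.imwrite("pics/both.png",cv2.resize(np.hstack([A[0][60:400,120:540],A[1][60:400,120:540]]),(800,324)))
E
```

```text
holder_seat [([319.0, 250.0], 0.98, [0.555, -0.2798])]
holder [([320.0, 239.0], 0.7, [0.554, -0.2786])]
holder sil [322.4, 246.5] 0.58 17157
((0.5525215864181519, -0.27758386731147766), (0.15168224275112152, 0.10137651860713959), 77.03950500488281) [[0.4861150085926056, -0.34012460708618164], [0.5849090218544006, -0.3628612756729126], [0.6189281940460205, -0.21504312753677368], [0.5201341509819031, -0.19230645895004272]]
cover [([318.0, 252.0], 0.65, [0.5513, 0.0056])]
cover sil [609.5, 217.6] 0.6 6540
((516.1904296875, 257.2277526855469), (72.85377502441406, 108.49102020263672), 113.74111938476562)
cover sil [314.5, 262.3] 0.56 6083
((553.609619140625, 2.9907586574554443), (79.80098724365234, 80.06111907958984), 52.423622131347656)
14.1583
```

View pics/both.png

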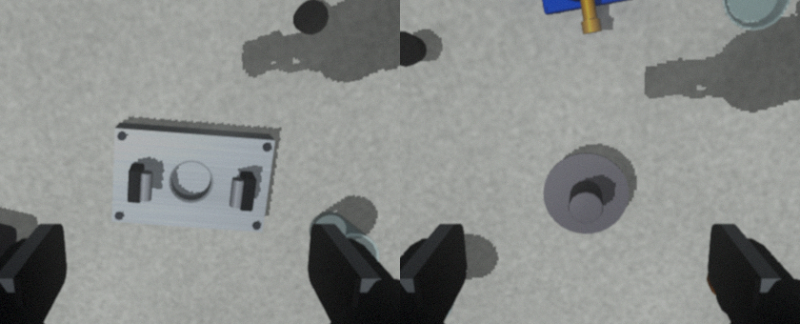

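The left half shows the holder with its hole at (191,180) in the crop, rollers either side and corner screws at (122,135), (267,147), (257,225) and (119,215). The right half shows the cover, disc centred at about (587,192) and clear all round. I'll refine the hole position from the screws.

```bash
python3 - <<'E'
from h import *
d=np.load("holder.npz"); k=d["k"]; f=dict(fx=k[0],fy=k[1],cx=k[2],cy=k[3]); W=d["W"]; img=d["img"]
g=cv2.cvtColor(img,cv2.COLOR_RGB2GRAY); P=[]
for x,y in((122,135),(267,147),(257,225),(119,215)):
    u,v=int(120+x*1.05),int(60+y*1.05); s=g[v-9:v+10,u-9:u+10].astype(float); m=s<110
    n,l,st,c=cv2.connectedComponentsWithStats(m.astype(np.uint8)); i=l[9,9] or 1+np.argmax(st[1:,4])
    q=(u-9+c[i][0],v-9+c[i][1]); P.append(at_z(f,q,.03,W)[:2]); print(np.round(q,1),st[i,4],np.round(P[-1],4))
P=np.array(P); print("c",P.mean(0)); e=P[2]+P[3]-P[0]-P[1]; h=P[1]+P[2]-P[0]-P[3]
print("yaw",np.arctan2(e[1],e[0]),np.arctan2(h[1],h[0])-np.pi/2,np.linalg.norm(e)/2,np.linalg.norm(h)/2)
crop=cv2.resize(img[200:300,250:400],None,fx=5,fy=5,interpolation=2); save(crop,"hole.png")
E
```

```text
[247.7 202.1] 60 [ 0.5013 -0.3358]
[400.1 213.9] 68 [ 0.5321 -0.2029]
[389.2 296.1] 63 [ 0.6102 -0.2208]
[244.8 285.8] 55 [ 0.5796 -0.3537]
c [ 0.55578291 -0.27832628]
yaw -0.22521944024953378 -0.22672869842747123 0.08023686440659819 0.13638595467592887
```

View pics/hole.png

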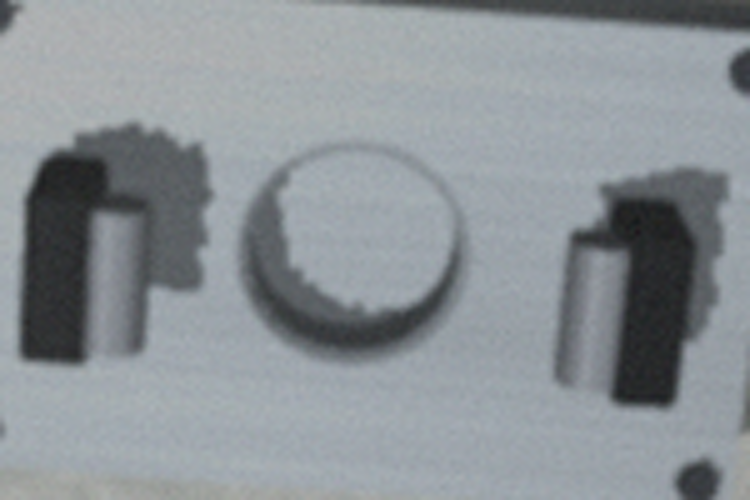

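The hole centre at crop (353,252) agrees with the screw mean, so the seat is at (0.5558, -0.2783) with yaw -0.226. I'll squeeze the cover first along one axis, then the other, so it's centred in both, then lift.

```bash
python3 - <<'E'
from h import *
def p(t):
    s=get_state(); print(t,np.round(s["position"],4),np.round(s["contact_force"],1),np.round(s["wrist_torque"],2),round(s["finger_gap"],3),round(s["clock"],2))
c=[.5535,.003]; a=-.226; Z=.031
r2=down(a+np.pi/2); r1=down(a)
movep([*c,.13],r2); move_l([*c,Z+.004],.15); p("down"); grab(20); p("g1"); let_go()
move_l([*c,.09],.2); movep([*c,.09],r1); move_l([*c,Z],.15); p("down"); grab(60); p("g2")
move_l([*c,.14],.15); p("lift")
f=grab_frame("scene"); save(f["img"][120:340,150:450],"lift.png")
E
```

```text
down [0.5545 0.0029 0.0364] [-0.3 -0.   0.7] [-0.03 -0.03  0.05] 0.993 15.52
g1 [0.5538 0.003  0.0355] [-0.1 -0.2  4.9] [ 0.13  0.23 -0.02] 0.342 16.07
down [0.5535 0.003  0.0311] [0.1 0.5 0.2] [-0.02 -0.03 -0.04] 1.001 19.02
g2 [0.5541 0.0029 0.0318] [-0.1  0.2  6.1] [ 0.01  0.25 -0.02] 0.331 19.59
lift [0.5527 0.0031 0.139 ] [-0.3  0.6 -2.3] [0.   0.04 0.01] 0.332 20.47
```

View pics/lift.png

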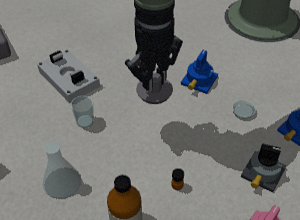

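The cover at crop (155,90) hangs level in the gripper and the glassware is standing. I'll carry it over and press it in stepwise.

```bash
python3 - <<'E'
from h import *
def p(t):
    s=get_state(); print(t,np.round(s["position"],4),np.round(s["contact_force"],1),np.round(s["wrist_torque"],2),round(s["finger_gap"],3),round(s["clock"],2)); return s
c=[.5558,-.2783]; r=down(-.226)
move_l([*c,.14],.2,rot=r); p("over")
move_l([*c,.074],.1); s0=p("pre")
T=tool_T(); f=grab_frame("wrist"); save(f["img"],"pre.png")
f=grab_frame("scene"); g=f["img"][140:260,150:310]; save(cv2.resize(g,None,fx=4,fy=4),"pre_s.png")
for z in (.069,.066,.063,.060):
    move_l([*c,z],.03); s=p(z)
    if s["contact_force"][2]>25: print("stop"); break
E
```

```text
over [ 0.5558 -0.2771  0.1399] [-0.   0.1 -3.3] [ 0.02  0.01 -0.01] 0.329 22.07
pre [ 0.5562 -0.2785  0.0745] [ 0.3  0.  -1.2] [ 0.01 -0.01 -0.04] 0.33 22.88
0.069 [ 0.5559 -0.2784  0.0691] [ 0.1 -0.  -1.2] [-0.05 -0.03  0.04] 0.329 23.3
0.066 [ 0.5564 -0.2786  0.0663] [ 0.9 -0.4  0.7] [-0.06 -0.33  0.01] 0.332 23.55
0.063 [ 0.5568 -0.2787  0.0636] [ 2.5 -0.2  2.2] [-0.03 -0.55 -0.01] 0.329 23.8
0.06 [ 0.5542 -0.2777  0.0591] [-2.2 -0.5 -0.4] [0.   0.48 0.06] 0.325 24.05
```

View pics/pre_s.png

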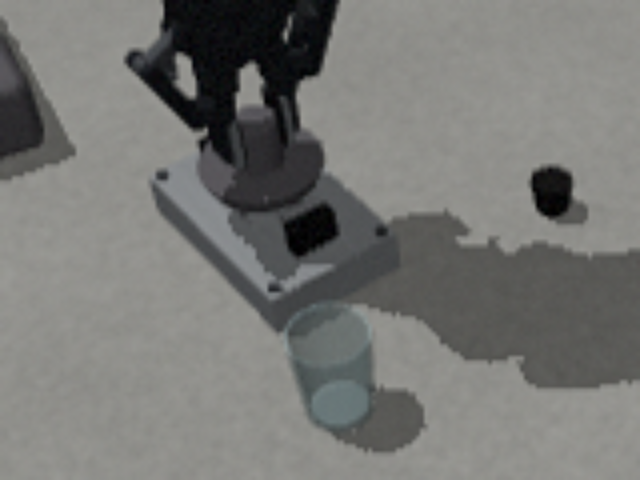

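```bash
python3 - <<'E'
from h import *
def p(t):
    s=get_state(); print(t,np.round(s["position"],4),np.round(s["contact_force"],1),np.round(s["wrist_torque"],2),round(s["finger_gap"],3),round(s["clock"],2)); return s
c=[.5552,-.2780]
z=.057
while z>.044:
    move_l([*c,z],.03); s=p(round(z,4))
    if s["contact_force"][2]>8: break
    z-=.002
f=grab_frame("scene"); save(cv2.resize(f["img"][140:260,150:310],None,fx=4,fy=4),"in_s.png")
E
```

```text
0.057 [ 0.5543 -0.2775  0.055 ] [  2.9  -1.1 -14.8] [-0.5  -0.61  0.05] 0.327 24.3
0.055 [ 0.5545 -0.2774  0.0539] [  1.7  -0.6 -12.3] [-0.26 -0.29  0.01] 0.332 24.55
0.053 [ 0.5554 -0.2781  0.0536] [-0.7  0.1 -4.1] [-0.05 -0.02  0.05] 0.327 24.8
0.051 [ 0.5559 -0.2784  0.0521] [ 0.2 -0.1  1.5] [ 0.1   0.17 -0.01] 0.331 25.05
0.049 [ 0.5561 -0.2785  0.0518] [-2.6  3.3 15. ] [ 0.65  1.25 -0.05] 0.329 25.3
```

View pics/in_s.png

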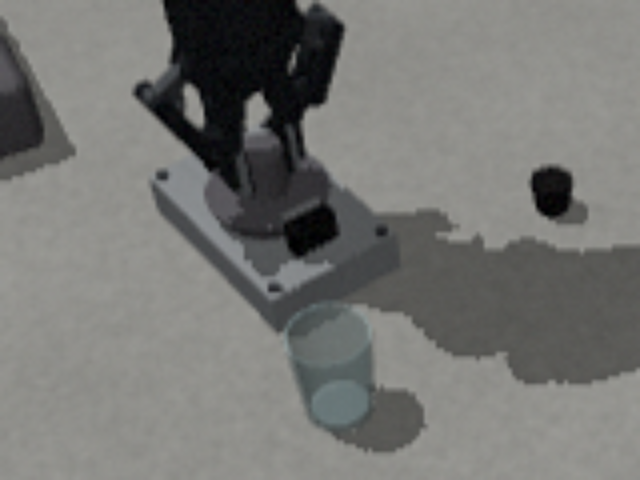

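```bash
python3 - <<'E'
from h import *
x=[.5556,-.2782]
move_l([*x,.0494],.03); sleep(.5)
for i in range(3):
    s=get_state(); print(np.round(s["position"],4),np.round(s["contact_force"],1),np.round(s["wrist_torque"],2),round(s["finger_gap"],3),round(s["clock"],2),np.round(R.from_rotvec(s["eef_rot"]).as_matrix()[2,2],5)); sleep(.4)
f=grab_frame("top"); print("cover",[(at_z(f,d["centre"],.02,None)[:2].round(4),round(d["score"],2)) for d in tip_of("top","cover")])
save(np.hstack([cv2.resize(f["img"][230:310,170:250],None,fx=4,fy=4,interpolation=2),cv2.resize(f["img"][210:290,405:485],None,fx=4,fy=4,interpolation=2)]),"final.png")
E
```

```text
[ 0.5561 -0.2785  0.0518] [-3.5  2.4 14.3] [ 0.7   1.2  -0.08] 0.332 26.1 -1.0
[ 0.5561 -0.2785  0.0518] [-3.7  2.7 13.6] [ 0.68  1.24 -0.01] 0.326 26.5 -1.0
[ 0.5561 -0.2785  0.0518] [-3.5  2.6 13.7] [ 0.67  1.17 -0.05] 0.332 26.9 -1.0
cover [(array([ 0.5504, -0.2726]), 0.81)]
```

View pics/final.png

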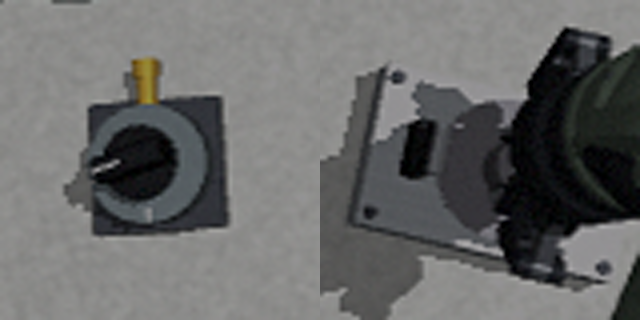

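```bash
python3 -c "
from h import *
s=get_state(); print(s['contact_force'],s['clock']); print(sign_off())"
```

```text
[-3.2913213   2.83788032 14.26615486] 27.4
the job is handed in; nothing more can be done
None
```

The valve is shut and, by the force and height readings, the cover is home in the holder. I handed the job in at 27.4 s of the 58 s limit, with the gripper still holding the cover and pressing it down.

- **Valve:** I chose the grey one with the black knob. I pressed it down and turned it 1.36 rad clockwise, where the torque rise showed the stop. Raised and let go, it left no force on the tool. Two later pictures show the white line about 75° clockwise of its start.
- **Cover:** I centred it by squeezing it along two axes, then carried it to the holder and pressed. The clips pulled it down with up to 15 N, and it then stopped on solid metal. The tool height there was 51.8 mm, against 51.5 mm expected for a cover that is home. The tool is vertical and within 1 mm of the measured seat.
- **Final push:** It held steady at about 14 N down, a little above the 10 N asked for, with about 4 N sideways and 1.4 N m of moment at the wrist.
- **Glassware:** I went near none of it. The beaker, flask, reagent bottle, vial and dish were standing in the picture taken at the lift, and the beaker was still standing after the cover went in. I did not check the others again at the end.

**Checks that disagreed or fell short:**
- The top-camera network put the cover about 8 mm off the seat. The gripper hid most of the cover in that view, so I trusted the tool position instead.
- The last picture did not show the rollers clearly, so the clips being closed rests on the force and height readings.

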